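Snug the bottle clamp of a warmer through its star wheel slot

TASK

The bottle is loose in the peach warmer. Take the orange-handled key from its wooden stand, reach with its blade through the slot in the warmer's housing and push the star wheel round in the direction of the arrow, tooth by tooth, until the rubber jaw sits snug against the bottle and the wheel will go no further; press gently, never forcing the wheel or the slot, and move the jaw with the wheel only. Then stand the key upright and fully home in its stand again, leaving the bottle in place, the other things undisturbed and the jaw still snug.

Things in the scene. Friction and masses are not known exactly. Their poses are not given: they have to be found in the camera images.
- warmer: peach bottle warmer, fixed, base 225 x 112 mm. Origin: on the table under it. +x runs from adjuster housing to bottle; +y is the way the black arrow on the housing points. Housing 70 (x) x 104 (y) mm, top 98 mm high, centred 75 mm to -x of the origin; round tub (112 mm wide, 45 mm high) holding the bottle centred 50 mm to +x.
- slot (a point): centre of the housing's top face, 98 mm above the table; axes as the warmer's. The slot in the 3 mm thick top is 14 mm wide in x (+-7 mm about this point) and runs in y from -20 to +16 mm. A blade tip 14 to 17 mm below the top face engages the wheel's teeth well; landing on a tooth tip it stops 6 to 9 mm below: lift, shift about 5 mm along y and try again.
- axle (a point): centre of the star wheel's axle, in the housing 34 mm under slot; does not turn with the wheel. Axle along x; 10 flat radial teeth 36 deg apart, 3 mm thick, 10 mm wide in x, tips at 28 mm radius (6 mm under the top face), hub radius 13 mm. Where the teeth stand at the start varies and is not given.
- wheel_top (a point): point 24 mm above the axle, where teeth are pushed; fixed. Pushing the teeth there to +y tightens: 2.5 mm of jaw travel a tooth; 1.3 to 2.6 teeth are needed. The wheel turns stiffly by friction (about 3 N at a tooth) and stays where left. When snug it meets a firm stop: the push rises steeply within 1 to 2 mm. More than 15 N would damage it.
- jaw: black rubber clamp jaw, 44 mm in y, 22 mm high, on a steel screw, sliding along the warmer's +x. Origin: centre of its pressing face, 64 mm above the table. It starts 3.5 to 7 mm from the bottle; when snug it stops at the bottle's side.
- bottle: closed milky plastic bottle, 66 mm diameter, 150 mm tall, orange cap, loose, standing in the tub. Origin: centre of its underside, 13 mm above the table.
- bottle_mid (a point): the bottle's centre, half-way up.
- key_grip (a point): centre of the key's orange handle, on its axis; axes as the key's: z up along it, y its thin direction, along the slot when its axes are parallel to the warmer's. Handle 26 (x) x 14 (y) x 40 (z) mm: grip across y. Under it a white guard 34 x 24 x 4 mm (top 20 mm below this point), then a steel blade 8 (x) x 5 (y) x 26 (z) mm, its tip 50 mm below this point.
- key: the whole key, 60 g, 70 mm long. Origin: tip of the blade, on its axis; z up along it.
- stand_mouth (a point): centre of the hole's mouth in the top of the key's fixed wooden stand (64 x 64 x 40 mm); 40 mm above the table. The hole is 12 mm in x by 15 mm in y, straight down, 34 mm deep. Home, the key's guard lies flat on the stand: its handle's centre is 24 mm above this point and its axes are parallel to the stand's.
- tumbler: glass tumbler, 72 mm wide, 100 mm tall, loose bystander. Origin: centre of its underside.
- teether: green teething ring, 72 mm wide, 13 mm high, loose bystander. Origin: centre of its underside.
- tin: closed metal tin, 90 mm wide, 110 mm tall, loose bystander. Origin: centre of its underside.
- jar: white jar with a lid, 68 mm wide, 90 mm tall, loose bystander. Origin: centre of its underside.
- rattle: yellow ball rattle, 48 mm wide, lying in a fixed blue dish of 110 x 160 x 30 mm, bystander.
There are look-alikes about, which are no part of the job. What is meant by the key is not red, turquoise or yellow, and is the smaller of those in its own colour.

How it is judged (in metres and radians):
On the way, in this order (a step that is already met when the one before it is completed fails the run):
1. the key is drawn up out of its stand (z of key in the frame of stand_mouth above 0.005 m), for 0.1 s.
2. the jaw is snug against the bottle (within a quarter tooth, 0.6 mm, of its stop) (x of jaw in the frame of warmer above 0.0159 m), for 0.1 s.
At the end, for the whole second after the job is handed in: The jaw is snug on the bottle (within a quarter tooth, 0.6 mm, of its stop), the key stands upright (within 7 deg) in its stand with the guard down on it (within 5 mm) and at rest, and the bottle stands where it stood (within 6 mm) (x of jaw in the frame of warmer above 0.0159 m and distance between key_grip and stand_mouth below 0.029 m and horizontal distance between key_grip and stand_mouth below 0.008 m and angle between key's own z axis and vertical below 0.12 rad and linear speed of key below 0.02 m/s and distance of bottle from where it was at the start of the episode below 0.006 m and angle between bottle's own z axis and vertical below 0.06 rad); the robot touches nothing.
It fails at once if the key presses on the wheel, slot or any part of the warmer with more than 15 N (contact force between key and warmer above 15 N).
It fails at once if the robot itself presses on the warmer, or it or the key pushes the jaw (contact force between any of the arm, the fingers and warmer above 4 N or contact force between any of the arm, the fingers, key and jaw above 0.5 N).
It fails at once if the bottle is knocked over or pulled out (distance of bottle from where it was at the start of the episode above 0.015 m or angle between bottle's own z axis and vertical above 0.2 rad).
It fails at once if a bystander is pushed more than 25 mm (distance of any of tumbler, teether, tin, jar, rattle from where it was at the start of the episode above 0.025 m).
It also fails if it takes over 64 s, if anything falls off the work surface, if the arm or the gripper's body presses on something with over 40 N, if the wrist force passes 120 N, or if a joint passes its speed limit or range.

ROBOT

A 6-joint arm with a two-finger parallel gripper is mounted at the origin on the work surface. World frame = base frame: x ahead of the robot, y to its left, z up, the work surface at z = 0. Lengths are in m, angles in degrees, forces in N, time in s.
With the tool pointing down it reaches from about 0.4 to 0.825 m from the base axis. Payload 7 kg.
Tool frame: the origin (TCP) lies between the finger pads; the fingertips stand 11 mm ahead of it and the grasp point (between the pads) lies 8 mm behind it; z points along the fingers, y is the direction in which the jaws open and shut (so a half turn about z gives the same grasp; the last joint's range is limited). The gripper opens to 88 mm and grips with 3 to 60 N. Pads are 19 mm wide; open, the fingers measure 130 mm over their backs; the gripper's body (78 mm by 193 mm) begins 47 mm behind the grasp point.
Start: joints at [-52.248, 20.546, 0.682, 0, -70.136, -16.507], TCP at [0.245, -0.629, 0.238] pointing down, gripper open.
Joint ranges: [-176.03, 176.03], [-82.01, 121.73], [-58.28, 71.71], [-173.87, 95.51], [-174.79, -0.11], [-173.66, 173.66]. Speed limits (degrees/s): [136.94, 136.94, 172.46, 180, 180, 180].

INTERFACE

Orientations are given as [roll, pitch, yaw] about the fixed x, y, z axes, in that order (R = Rz(yaw) Ry(pitch) Rx(roll)).
In Python, from plant import r gives the robot as it stands.
- The arm moves only by the shell command python3 -m inch 'ROWS' [OPENING] [FORCE]. ROWS is JSON, a list of rows, each an object of numbers: "x", "y", "z": the shift along the tool's x, y, z as a fraction of full scale; "yaw": the turn about the tool's z as a fraction of full scale. In form: [{"x": .., "y": .., "z": .., "yaw": ..}, ...]. A call has 1 to 5 rows; each row shifts and turns the pose as measured when the row begins, along the tool's axes as they then stand; what a row does not reach is not made up. Full scale, the value 1, is 0.025 m for a shift and 4 degrees for a turn. A row lasts 1/12 s, in which the tool goes at most 41.7 mm and 7.16 degrees, less where a joint would pass 70% of its speed; a pose out of reach is approached as far as the arm can. A call with a number of a shift or a turn outside -1 to 1 is refused whole. A call with a gripper value outside its range is refused whole. OPENING is the opening, from -1 (shut) to 1 (fully open), set as the call begins (- or left out, the last holds). The fingers move at their own pace and stop on an object; FORCE is the grip in N (left out, the last holds). Time passes only in rows, so rows that do not move let the fingers close. It gives the time, the measured TCP pose, the force and the opening at its end, in the units of the state.
- r.get_state(): the state, without advancing time (a new reading comes with each control period).
- r.capture(name): name is "scene" or "top" or "wrist"; returns (picture, depth): 480x640x3 uint8, red, green, blue; 480x640 float32, m along the optical axis (not along the pixel's ray), 0 where there is no reading.
- r.camera_info(name): a dict with "mtx" (3x3 intrinsics, pixels), "k1" (the pictures are not rectified: a ray, as slopes to the right and down, at radius r is drawn at 1 + k1 r^2 times it, then the intrinsics apply), "pose" (4x4, takes a point from camera to world coordinates). Camera axes: x right, y down, z forward; pixel columns grow to the right and rows downward; lengths in m; the calibration is good to about 2 mm. A picture is of the moment at which its call begins: read the wrist's pose just before it. camera_info takes no time and is no camera call; for the wrist camera it gives the pose at the moment of the call.
- r.close_job(): hands the job in, once; it reports no verdict.
The state is a dict: "time_s": time; "joints": joint angles; "qd": joint speeds; "joint_torque": joint torques, N m; "tcp_pos": TCP position; "eef_rot": TCP orientation; "contact_force": force on the tool from outside, world axes, zero at the start; "moment": the same for the moment, N m; "gripper_width": finger opening in m.
Only numpy, scipy, OpenCV 4.12 (cv2) and the standard library are available. Lean on these libraries where they do the work, as an engineer would, in place of code of your own. Each camera call takes 0.05 s, during which the arm holds its last target. There are 200 camera calls.

## Working session

There is one attempt and no reset: what is moved stays moved. The work goes in short steps, Python scripts to look and compute and a shell command to move; the robot and the scene stay as the last step left them, time stands still between calls to the robot, and variables do not carry over. Pictures are saved under pics/ and viewed, about 8 in all and at most 12, crops included, and the job is handed in when it is done.

```bash
ls; mkdir -p pics; python3 - <<'E'
from plant import r
import cv2,numpy as np
print(r.get_state())
a,d=r.capture("scene");b,e=r.capture("top")
np.savez('pics/0.npz',a=a,d=d,b=b,e=e)
cv2.imwrite('pics/scene.png',a[:,:,::-1]);cv2.imwrite('pics/top.png',b[:,:,::-1])
for n in("scene","top","wrist"):print(n,r.camera_info(n))
E
```

```text
pics
{'time_s': 0.0, 'joints': array([-5.22499533e+01,  2.05909399e+01,  6.31435506e-01, -1.89983622e-02,
       -7.01343353e+01, -1.65085914e+01]), 'qd': array([-0.01682911,  0.03323867,  0.07798087, -0.10705203, -0.00256262,
        0.00198909]), 'joint_torque': array([-3.02228966e-05, -5.82711232e+01,  2.93046767e+01,  6.99704379e+00,
        6.85980282e-03, -1.22556180e-04]), 'tcp_pos': array([ 0.24436349, -0.62869945,  0.23661402]), 'eef_rot': array([ 1.79904953e+02, -9.54459478e-03, -1.58765007e+02]), 'contact_force': array([-0.50081982,  0.11775207,  0.87116993]), 'moment': array([-0.02982282, -0.03321891, -0.00675491]), 'gripper_width': 0.08807850347269439}
scene {'mtx': array([[444.43519587,   0.        , 323.66858169],
       [  0.        , 444.43519587, 242.88650337],
       [  0.        ,   0.        ,   1.        ]]), 'k1': 0.0027991517931349828, 'pose': array([[-0.14282834,  0.70134141, -0.69836974,  1.2374969 ],
       [ 0.98972303,  0.10616589, -0.09579734,  0.10510729],
       [ 0.00695641, -0.70487518, -0.70929725,  0.80361786],
       [ 0.        ,  0.        ,  0.
[... 322 characters left out ...]
-9.99851548e-01, -7.81805862e-04,  1.72125074e-02,
         3.83676152e-03],
       [-1.71383413e-02, -5.79199438e-02, -9.98174112e-01,
         1.09188710e+00],
       [ 0.00000000e+00,  0.00000000e+00,  0.00000000e+00,
         1.00000000e+00]])}
wrist {'mtx': array([[415.09612127,   0.        , 323.26247618],
       [  0.        , 415.09612127, 244.63270229],
       [  0.        ,   0.        ,   1.        ]]), 'k1': 0.0015598567138770342, 'pose': array([[-0.36166735,  0.8980994 ,  0.2502283 ,  0.17525217],
       [ 0.93230438,  0.34773518,  0.09944237, -0.65428795],
       [ 0.00229595,  0.269254  , -0.96306646,  0.38340246],
       [ 0.        ,  0.        ,  0.        ,  1.        ]])}
```

View pics/scene.png

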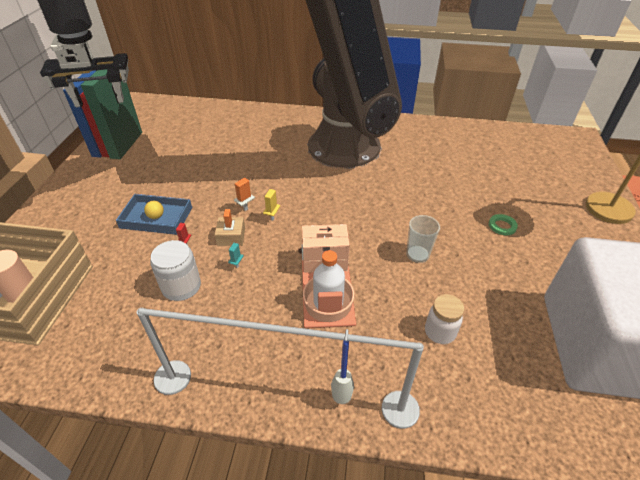

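View pics/top.png

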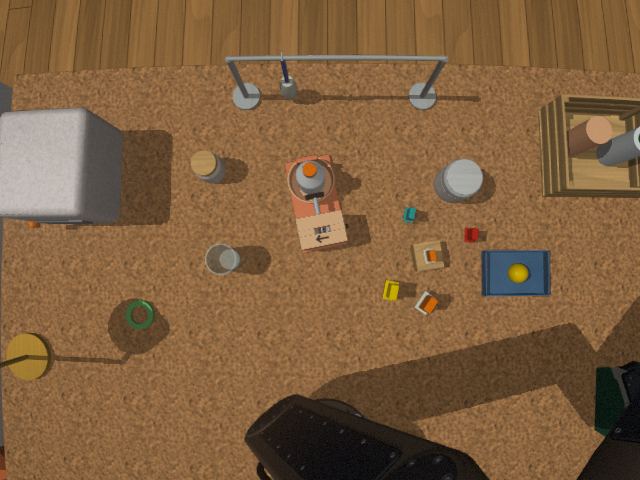

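Candidates for the key: 
- small orange in the wooden stand, top (431,256)
- larger orange one, (427,302)
- red (471,235)
- turquoise (410,215)
- yellow (391,290)

I choose the small one in the stand and check it in a close crop. The housing arrow, at top (322,238), points left, which is about world +y.

```bash
cat > h.py <<'E'
import numpy as np,cv2
from plant import r
def ray(name,px,info=None):
    c=info or r.camera_info(name);K=c["mtx"]
    p=cv2.undistortPoints(np.array([[px]],float),K,np.array([c["k1"],0,0,0,0]))[0,0]
    P=c["pose"];d=P[:3,:3]@np.array([p[0],p[1],1]);return P[:3,3],d
def on_z(name,px,z,info=None):
    o,d=ray(name,px,info);return o+d*(z-o[2])/d[2]
def two(n1,p1,n2,p2,i1=None,i2=None):
    o,d=ray(n1,p1,i1);q,e=ray(n2,p2,i2);d/=np.linalg.norm(d);e/=np.linalg.norm(e)
    s=np.linalg.lstsq(np.c_[d,-e],q-o,rcond=None)[0];a=o+s[0]*d;b=q+s[1]*e
    return (a+b)/2,np.linalg.norm(a-b)
def proj(name,X,info=None):
    c=info or r.camera_info(name);P=np.linalg.inv(c["pose"]);rv,_=cv2.Rodrigues(P[:3,:3])
    return cv2.projectPoints(np.array([X],float),rv,P[:3,3],c["mtx"],np.array([c["k1"],0,0,0,0]))[0][0,0]
E
python3 - <<'E'
import numpy as np,cv2
z=np.load('pics/0.npz');b=z['b'][:,:,::-1];a=z['a'][:,:,::-1]
c1=cv2.resize(b[140:320,280:450],None,fx=3.2,fy=3.2,interpolation=cv2.INTER_CUBIC)
c2=cv2.resize(a[170:275,205:285],(240,315),interpolation=cv2.INTER_CUBIC)
o=np.zeros((576,800,3),np.uint8);o[:c1.shape[0],:c1.shape[1]]=c1[:, :544];o[:315,548:788]=c2
cv2.imwrite('pics/crop.png',o)
E
```

```text
(no output)
```

View pics/crop.png

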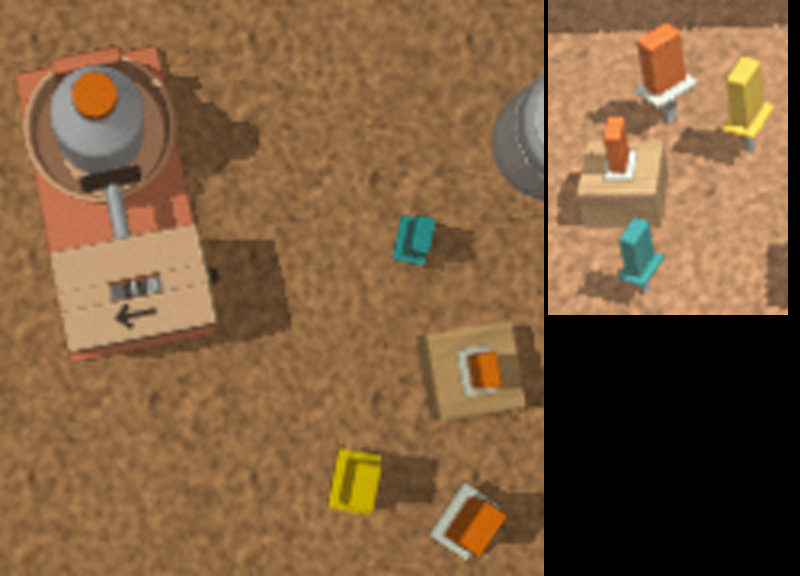

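The crop confirms it: the small orange-handled key stands in the wooden stand, with handle at crop (485,370). The housing slot is at about crop (135,288).

```bash
python3 - <<'E'
from h import *
z=np.load('pics/0.npz')
def c(p):return (280+(p[0]+.5)/3.2-.5,140+(p[1]+.5)/3.2-.5)
def quad(n,P,h):
    Q=np.array([on_z("top",c(p),h) for p in P]);m=Q.mean(0)
    print(n,m.round(4),[(np.degrees(np.arctan2(*(Q[(i+1)%4]-Q[i])[1::-1])).round(1),np.linalg.norm(Q[(i+1)%4]-Q[i]).round(4)) for i in range(4)])
quad("housing",[(50,253),(198,227),(215,325),(70,348)],.098)
quad("stand",[(422,337),(514,324),(525,408),(437,418)],.04)
hsv=cv2.cvtColor(z['b'],cv2.COLOR_RGB2HSV)
print("slot",on_z("top",c((135,288)),.098)," bottlecap",on_z("top",c((94,95)),.163))
for n,p,h in[("tumbler",(222,260),.05),("jar",(207,165),.09),("tin",(462,180),.11),("turq",(410,215),.02),("yellow",(391,290),.05),("bigor",(427,302),.07)]:
    print(n,on_z("top",p,h).round(3))
# key via depth
m=(hsv[...,0]<15)&(hsv[...,1]>170)&(hsv[...,2]>120)
k=np.zeros_like(m);k[245:268,420:445]=m[245:268,420:445]
ys,xs=np.nonzero(k);print(xs.mean(),ys.mean(),len(xs),np.percentile(z['e'][ys,xs],[5,50]))
print("key",on_z("top",(xs.mean(),ys.mean()),.08))
E
```

```text
housing [0.5166 0.011  0.098 ] [(np.float64(-80.0), np.float64(0.1043)), (np.float64(-170.3), np.float64(0.069)), (np.float64(99.1), np.float64(0.1015)), (np.float64(12.1), np.float64(0.0674))]
stand [ 0.4593 -0.2389  0.04  ] [(np.float64(-82.0), np.float64(0.0689)), (np.float64(-173.1), np.float64(0.0621)), (np.float64(96.3), np.float64(0.0655)), (np.float64(10.1), np.float64(0.0602))]
slot [0.51666505 0.0097315  0.098     ]  bottlecap [0.63886393 0.03627634 0.163     ]
tumbler [0.449 0.243 0.05 ]
jar [0.665 0.272 0.09 ]
tin [ 0.627 -0.302  0.11 ]
turq [ 0.557 -0.201  0.02 ]
yellow [ 0.38 -0.15  0.05]
bigor [ 0.354 -0.229  0.07 ]
432.60655737704917 255.5737704918033 61 [0.99945503 1.00275767]
key [ 0.45948162 -0.24018484  0.08      ]
```

```bash
R='[{"x":-1,"y":0.83,"z":0.1},{"x":-1,"y":0.83,"z":0.1},{"x":-1,"y":0.83,"z":0.1},{"x":-1,"y":0.83,"z":0.1},{"x":-1,"y":0.83,"z":0.1}]'
python3 -m inch '[{"x":-1,"y":0.83,"z":0.1},{"x":-1,"y":0.83,"z":0.1},{"x":-1,"y":0.83,"z":0.1},{"x":-1,"y":0.83,"z":0.1},{"x":-1,"y":0.83,"z":0.1}]'
python3 -m inch '[{"x":-1,"y":0.83,"z":0.1},{"x":-1,"y":0.83,"z":0.1},{"x":-1,"y":0.83,"z":0.1},{"x":-1,"y":0.83,"z":0.1},{"x":-1,"y":0.83,"z":0.1}]'
```

```text
validation failed for argument at $[0]...
validation failed for argument at $[0]...
```

```bash
python3 -m inch '[{"x":-1,"y":0.83,"z":0.1,"yaw":0},{"x":-1,"y":0.83,"z":0.1,"yaw":0},{"x":-1,"y":0.83,"z":0.1,"yaw":0},{"x":-1,"y":0.83,"z":0.1,"yaw":0},{"x":-1,"y":0.83,"z":0.1,"yaw":0}]'
```

```text
time_s: 0.52
tcp_pos: [0.3218, -0.4859, 0.2197]
eef_rot: [179.6, -0.2, -159.3]
contact_force: [0.0, 0.1, 0.6]
gripper_width: 0.0877
```

```bash
python3 -m inch '[{"x":-0.95,"y":0.8,"z":0,"yaw":0},{"x":-0.95,"y":0.8,"z":0,"yaw":0},{"x":-0.95,"y":0.8,"z":0,"yaw":0},{"x":-0.95,"y":0.8,"z":0,"yaw":0},{"x":-0.95,"y":0.8,"z":0,"yaw":0}]' 
python3 -m inch '[{"x":-0.95,"y":0.8,"z":0,"yaw":0},{"x":-0.95,"y":0.8,"z":0,"yaw":0},{"x":-0.95,"y":0.8,"z":0,"yaw":0},{"x":-0.9,"y":0.75,"z":0,"yaw":0},{"x":0,"y":0,"z":0,"yaw":1}]' 
python3 -m inch '[{"x":0,"y":0,"z":0,"yaw":1},{"x":0,"y":0,"z":0,"yaw":1},{"x":0,"y":0,"z":0,"yaw":0.4},{"x":0,"y":0,"z":0,"yaw":0}]'
python3 - <<'E'
from h import *
import pickle
i=r.camera_info("wrist");a,d=r.capture("wrist");pickle.dump((a,d,i),open('pics/w1.pkl','wb'));cv2.imwrite('pics/w1.png',a[:,:,::-1])
print(r.get_state()['tcp_pos'],r.get_state()['eef_rot'])
E
```

```text
time_s: 0.93
tcp_pos: [0.3985, -0.342, 0.2175]
eef_rot: [179.4, -0.3, -159.3]
contact_force: [1.5, -0.4, -0.5]
gripper_width: 0.0875
time_s: 1.35
tcp_pos: [0.4614, -0.2254, 0.2172]
eef_rot: [179.4, -0.3, -163.1]
contact_force: [0.1, 0.3, 0.7]
gripper_width: 0.0871
time_s: 1.68
tcp_pos: [0.462, -0.2218, 0.2161]
eef_rot: [179.4, -0.6, -173.1]
contact_force: [-0.0, -0.2, -0.1]
gripper_width: 0.0875
[ 0.4619511 -0.2218681  0.2160683] [ 179.35214647   -0.56217252 -172.9824302 ]
```

View pics/w1.png

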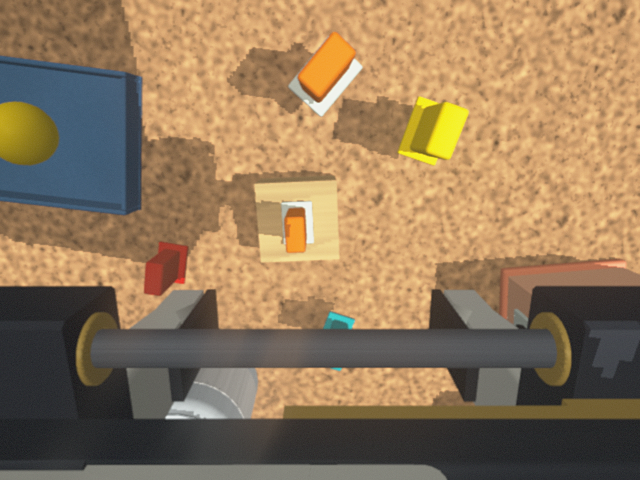

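The wrist view shows the stand at (254..340,180..262), with the key handle top at about (296,217).

```bash
python3 - <<'E'
from h import *
import pickle
a,d,i=pickle.load(open('pics/w1.pkl','rb'))
Q=np.array([on_z("wrist",p,.04,i) for p in[(254,183),(337,180),(340,260),(261,262)]])
print(Q.mean(0),[(np.degrees(np.arctan2(*(Q[(k+1)%4]-Q[k])[1::-1])).round(1),np.linalg.norm(Q[(k+1)%4]-Q[k]).round(4)) for k in range(4)])
hsv=cv2.cvtColor(a,cv2.COLOR_RGB2HSV)
m=((hsv[...,0]<16)&(hsv[...,1]>190)&(hsv[...,2]>200)).astype(np.uint8)
m[:190]=0;m[265:]=0;m[:,:270]=0;m[:,330:]=0
ys,xs=np.nonzero(m);print(xs.min(),xs.max(),ys.min(),ys.max())
dd=d[ys,xs];P=[]
for x,y,q in zip(xs,ys,dd):
    o,v=ray("wrist",(x,y),i);P.append(o+v*q)
P=np.array(P);t=P[:,2]>.08;print(np.percentile(P[:,2],[5,50,95]),t.sum())
T=P[t][:,:2].astype(np.float32)*1000;print(cv2.minAreaRect(T),T.mean(0))
w=((hsv[...,1]<50)&(hsv[...,2]>170)).astype(np.uint8);w[:195]=0;w[262:]=0;w[:,:262]=0;w[:,335:]=0
ys,xs=np.nonzero(w);W=np.array([on_z("wrist",(x,y),.044,i)[:2] for x,y in zip(xs,ys)],np.float32)*1000;print(len(W),cv2.minAreaRect(W))
# turn-back of floor depth check
print(d[100,200],ray("wrist",(200,100),i)[0][2]+ray("wrist",(200,100),i)[1][2]*d[100,200])
E
```

```text
[ 0.45997139 -0.23886509  0.04      ] [(np.float64(98.9), np.float64(0.0643)), (np.float64(9.5), np.float64(0.0649)), (np.float64(-81.8), np.float64(0.0644)), (np.float64(-170.5), np.float64(0.0641))]
286 304 217 251
[0.08182776 0.08306273 0.0843887 ] 141
((459.3435363769531, -239.08216857910156), (24.614294052124023, 12.550350189208984), 6.539005279541016) [ 457.6755  -239.55563]
489 ((459.35546875, -239.35154724121094), (33.907554626464844, 23.999258041381836), 8.614839553833008)
0.34399727 -0.001065485084840001
```

```bash
python3 -m inch '[{"x":0.2,"y":-0.67,"z":0.3,"yaw":-0.45},{"x":0,"y":0,"z":1,"yaw":0},{"x":0,"y":0,"z":1,"yaw":0},{"x":0,"y":0,"z":1,"yaw":0},{"x":0,"y":0,"z":0,"yaw":0}]'
python3 - <<'E'
from h import *
s=r.get_state();print(s['tcp_pos'],s['eef_rot'])
E
```

```text
time_s: 2.15
tcp_pos: [0.459, -0.2398, 0.1324]
eef_rot: [179.4, -0.3, -170.7]
contact_force: [-1.0, 0.2, -1.3]
gripper_width: 0.0877
[ 0.45901393 -0.23975674  0.1324169 ] [ 179.423837     -0.26330854 -170.70705251]
```

```bash
python3 -m inch '[{"x":-0.02,"y":0.02,"z":0.9,"yaw":0.1},{"x":0,"y":0,"z":0.9,"yaw":0},{"x":0,"y":0,"z":0.6,"yaw":0},{"x":0,"y":0,"z":0.3,"yaw":0},{"x":0,"y":0,"z":0,"yaw":0}]'
```

```text
time_s: 2.57
tcp_pos: [0.4608, -0.2401, 0.0665]
eef_rot: [179.5, -0.2, -170.8]
contact_force: [0.3, 0.9, 0.5]
gripper_width: 0.0879
```

```bash
python3 -m inch '[{"x":0.05,"y":0.03,"z":0.28,"yaw":0},{"x":0,"y":0,"z":0,"yaw":0}]'
python3 -m inch '[{"x":0,"y":0,"z":0,"yaw":0},{"x":0,"y":0,"z":0,"yaw":0},{"x":0,"y":0,"z":0,"yaw":0},{"x":0,"y":0,"z":0,"yaw":0},{"x":0,"y":0,"z":0,"yaw":0}]' -1 25
python3 -m inch '[{"x":0,"y":0,"z":0,"yaw":0},{"x":0,"y":0,"z":0,"yaw":0},{"x":0,"y":0,"z":0,"yaw":0},{"x":0,"y":0,"z":0,"yaw":0},{"x":0,"y":0,"z":0,"yaw":0}]'
```

```text
time_s: 2.73
tcp_pos: [0.4604, -0.2399, 0.0608]
eef_rot: [179.6, -0.1, -170.8]
contact_force: [-0.1, -0.5, 0.6]
gripper_width: 0.0876
time_s: 3.15
tcp_pos: [0.4627, -0.2403, 0.0643]
eef_rot: [179.7, 0.2, -170.7]
contact_force: [-0.0, 0.5, -0.6]
gripper_width: 0.0601
time_s: 3.57
tcp_pos: [0.463, -0.2404, 0.065]
eef_rot: [179.7, 0.3, -170.7]
contact_force: [-1.2, 0.4, 0.2]
gripper_width: 0.0268
```

```bash
python3 -m inch '[{"x":0.08,"y":0.02,"z":0.2,"yaw":0},{"x":0.05,"y":0,"z":0.07,"yaw":0},{"x":0.02,"y":0,"z":0.03,"yaw":0},{"x":0.02,"y":0,"z":0.03,"yaw":0}]'
python3 -m inch '[{"x":0.02,"y":0,"z":0.03,"yaw":0},{"x":0.02,"y":0,"z":0.03,"yaw":0},{"x":0.02,"y":0,"z":0.03,"yaw":0},{"x":0.02,"y":0,"z":0.03,"yaw":0}]'
python3 - <<'E'
from h import *
s=r.get_state();print(s['tcp_pos'],s['eef_rot'],s['contact_force'],s['moment'],s['gripper_width'])
E
```

```text
time_s: 3.9
tcp_pos: [0.4601, -0.2404, 0.0582]
eef_rot: [179.8, 0.4, -170.6]
contact_force: [-1.3, 4.3, 12.6]
gripper_width: 0.014
time_s: 4.23
tcp_pos: [0.46, -0.2404, 0.0582]
eef_rot: [179.9, 0.7, -170.5]
contact_force: [-1.6, 3.6, 11.5]
gripper_width: 0.014
[ 0.46003153 -0.24035862  0.05819542] [ 179.89700536    0.6802896  -170.51923615] [-1.62149635  3.5643698  11.52241128] [ 1.33010274  0.69968672 -0.03981314] 0.014017592412913102
```

```bash
python3 -m inch '[{"x":0,"y":0,"z":-0.15,"yaw":0},{"x":0,"y":0,"z":-0.4,"yaw":0},{"x":0,"y":0,"z":-0.5,"yaw":0}]'
python3 -m inch '[{"x":0,"y":0,"z":-0.8,"yaw":0},{"x":0,"y":0,"z":-0.8,"yaw":0},{"x":0,"y":0,"z":-0.8,"yaw":0},{"x":0,"y":0,"z":-0.8,"yaw":0},{"x":0,"y":0,"z":-0.4,"yaw":0}]'
python3 - <<'E'
from h import *
s=r.get_state();print(s['tcp_pos'],s['eef_rot'],s['contact_force'],s['moment'],s['gripper_width'])
E
```

```text
time_s: 4.48
tcp_pos: [0.4579, -0.2399, 0.0832]
eef_rot: [179.8, 0.4, -170.5]
contact_force: [1.9, -0.2, -1.2]
gripper_width: 0.0136
time_s: 4.9
tcp_pos: [0.4551, -0.2404, 0.1784]
eef_rot: [179.7, 0.2, -170.6]
contact_force: [1.1, 0.6, 0.1]
gripper_width: 0.0135
[ 0.45505895 -0.24039604  0.17841428] [ 179.73001054    0.21351445 -170.5652427 ] [1.14184773 0.63239716 0.06947911] [-0.05129575 -0.15081103  0.00568992] 0.013502040717228334
```

```bash
python3 -m inch '[{"x":-0.47,"y":0.98,"z":-0.4,"yaw":0},{"x":-0.47,"y":0.98,"z":-0.4,"yaw":0},{"x":-0.47,"y":0.98,"z":-0.4,"yaw":0},{"x":-0.47,"y":0.98,"z":-0.4,"yaw":0},{"x":-0.47,"y":0.98,"z":-0.4,"yaw":0}]'
python3 -m inch '[{"x":-0.47,"y":0.98,"z":-0.2,"yaw":0},{"x":-0.47,"y":0.98,"z":-0.1,"yaw":0},{"x":-0.47,"y":0.98,"z":-0.1,"yaw":0},{"x":0,"y":0,"z":0,"yaw":0},{"x":0,"y":0,"z":0,"yaw":0}]'
python3 - <<'E'
from h import *
import pickle
s=r.get_state();print(s['tcp_pos'],s['eef_rot'],s['contact_force'])
i=r.camera_info("wrist");a,d=r.capture("wrist");pickle.dump((a,d,i,s),open('pics/w2.pkl','wb'));cv2.imwrite('pics/w2.png',a[:,:,::-1])
E
```

```text
time_s: 5.32
tcp_pos: [0.4911, -0.1101, 0.235]
eef_rot: [179.8, 0.3, -171.1]
contact_force: [0.9, -0.5, -1.4]
gripper_width: 0.0139
time_s: 5.73
tcp_pos: [0.5157, -0.0243, 0.2514]
eef_rot: [179.7, 0.6, -170.8]
contact_force: [-1.4, -0.1, -1.0]
gripper_width: 0.0137
[ 0.51572076 -0.02429589  0.25140436] [ 179.73377947    0.56210916 -170.83509572] [-1.39138173 -0.11297156 -1.00265643]
```

View pics/w2.png

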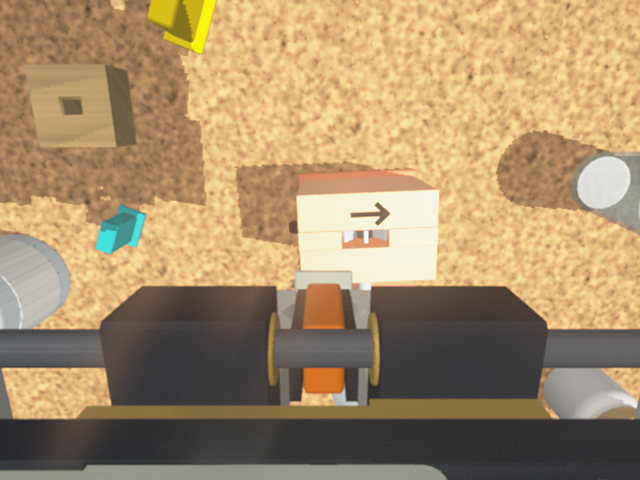

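The slot shows at about (343..389, 230..248), with a tooth at about x = 366. I'm enlarging it.

```bash
python3 - <<'E'
import pickle,cv2
a,d,i,s=pickle.load(open('pics/w2.pkl','rb'))
cv2.imwrite('pics/w2c.png',cv2.resize(a[180:290,290:445,::-1],None,fx=5,fy=5,interpolation=cv2.INTER_CUBIC))
E
```

```text
(no output)
```

View pics/w2c.png

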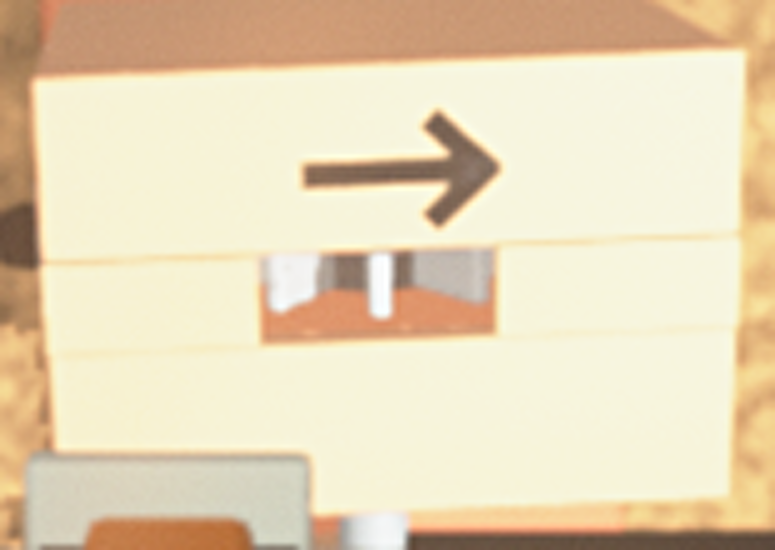

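```bash
python3 - <<'E'
from h import *
import pickle
a,d,i,s=pickle.load(open('pics/w2.pkl','rb'))
f=lambda p,z:on_z("wrist",(290+(p[0]+.5)/5-.5,180+(p[1]+.5)/5-.5),z,i)
def q(P,z):
    Q=np.array([f(p,z) for p in P]);print(Q.mean(0),[(np.degrees(np.arctan2(*(Q[(k+1)%4]-Q[k])[1::-1])).round(1),np.linalg.norm(Q[(k+1)%4]-Q[k]).round(4)) for k in range(4)]);return Q
S=q([(261,255),(493,243),(495,335),(262,343)],.098)
H=q([(34,78),(745,50),(729,494),(57,520)],.098)
H=np.array(H)
t=np.radians(9.7);ux=np.array([np.cos(t),np.sin(t)]);uy=np.array([-ux[1],ux[0]])
slot=S.mean(0)[:2]+.002*uy;print("slot pt",slot)
for n,p,z in[("tip",(380,315),.092),("tipupper",(381,255),.092),("arrow",(400,172),.098),("L",(290,305),.085),("R",(480,300),.085)]:
    v=f(p,z)[:2]-slot;print(n,(v@ux*1000).round(1),(v@uy*1000).round(1))
# key blade check: TCP z vs slot
E
```

```text
[0.51702476 0.00973442 0.098     ] [(np.float64(102.1), np.float64(0.0345)), (np.float64(12.8), np.float64(0.0143)), (np.float64(-78.9), np.float64(0.0351)), (np.float64(-169.5), np.float64(0.0137))]
[0.51641758 0.01163524 0.098     ] [(np.float64(101.3), np.float64(0.1031)), (np.float64(11.5), np.float64(0.0686)), (np.float64(-78.6), np.float64(0.1036)), (np.float64(-168.9), np.float64(0.0687))]
slot pt [0.51668778 0.01170582]
tip 4.9 -0.9
tipupper -4.5 -1.0
arrow -18.6 0.9
L 5.2 -14.3
R 4.7 15.4
```

```bash
python3 -m inch '[{"x":-0.1,"y":0.5,"z":0,"yaw":-0.55},{"x":-0.2,"y":0.5,"z":0.8,"yaw":0},{"x":0,"y":0.1,"z":0.8,"yaw":0},{"x":0,"y":0,"z":0.8,"yaw":0},{"x":0,"y":0,"z":0.8,"yaw":0}]'
python3 -m inch '[{"x":0,"y":0,"z":0,"yaw":0},{"x":0,"y":0,"z":0,"yaw":0}]'
cat >> h.py <<'E'
T=np.radians(11.4);UX=np.array([np.cos(T),np.sin(T)]);UY=np.array([-UX[1],UX[0]]);SL=np.array([.5166,.0117])
def st():
    s=r.get_state();v=s['tcp_pos'][:2]-.0007*UX-SL
    print("t%.2f key in slot x %.1f y %.1f mm, tip below top %.1f mm"%(s['time_s'],v@UX*1e3,v@UY*1e3,(.098-s['tcp_pos'][2]+.0442)*1e3),"rpy",s['eef_rot'].round(1),"F slot x,y,z",(s['contact_force'][:2]@UX).round(1),(s['contact_force'][:2]@UY).round(1),s['contact_force'][2].round(1))
if __name__=="__main__":st()
E
python3 h.py
```

```text
time_s: 6.2
tcp_pos: [0.5206, 0.0022, 0.1746]
eef_rot: [179.8, 1.1, -168.7]
contact_force: [0.0, 0.2, -0.6]
gripper_width: 0.0142
time_s: 6.37
tcp_pos: [0.5175, -0.0001, 0.171]
eef_rot: [179.8, 0.7, -168.9]
contact_force: [0.1, -0.8, -0.1]
gripper_width: 0.0137
t6.37 key in slot x -2.1 y -11.8 mm, tip below top -28.8 mm rpy [ 179.8    0.7 -168.9] F slot x,y,z -0.1 -0.8 -0.1
```

```bash
python3 -m inch '[{"x":-0.05,"y":0.17,"z":0.4,"yaw":-0.05},{"x":-0.03,"y":0,"z":0.4,"yaw":0},{"x":0,"y":0,"z":0,"yaw":0}]'; python3 h.py
```

```text
time_s: 6.62
tcp_pos: [0.52, 0.0037, 0.1521]
eef_rot: [179.8, 0.8, -168.8]
contact_force: [0.2, 0.2, -0.3]
gripper_width: 0.0137
t6.62 key in slot x 1.0 y -8.5 mm, tip below top -9.9 mm rpy [ 179.8    0.8 -168.8] F slot x,y,z 0.2 0.2 -0.3
```

```bash
python3 -m inch '[{"x":0.03,"y":0.04,"z":0.2,"yaw":0},{"x":0,"y":0,"z":0.08,"yaw":0},{"x":0,"y":0,"z":0.03,"yaw":0}]'; python3 h.py
python3 -m inch '[{"x":0,"y":0,"z":0.03,"yaw":0},{"x":0,"y":0,"z":0.03,"yaw":0},{"x":0,"y":0,"z":0.03,"yaw":0},{"x":0,"y":0,"z":0.03,"yaw":0}]'; python3 h.py
```

```text
time_s: 6.87
tcp_pos: [0.5199, 0.0048, 0.1446]
eef_rot: [179.8, 0.9, -168.8]
contact_force: [0.3, 0.9, -0.8]
gripper_width: 0.0138
t6.87 key in slot x 1.1 y -7.4 mm, tip below top -2.4 mm rpy [ 179.8    0.9 -168.8] F slot x,y,z 0.5 0.8 -0.8
time_s: 7.2
tcp_pos: [0.5204, 0.005, 0.1421]
eef_rot: [179.8, 1.0, -168.7]
contact_force: [-0.4, -0.1, -0.3]
gripper_width: 0.0136
t7.20 key in slot x 1.7 y -7.3 mm, tip below top 0.1 mm rpy [ 179.8    1.  -168.7] F slot x,y,z -0.4 -0.0 -0.3
```

```bash
for k in 1; do python3 -m inch '[{"x":0.04,"y":0,"z":0.03,"yaw":0},{"x":0.04,"y":0,"z":0.03,"yaw":0},{"x":0.02,"y":0,"z":0.03,"yaw":0},{"x":0.02,"y":0,"z":0.03,"yaw":0},{"x":0.02,"y":0,"z":0.03,"yaw":0}]'; done; python3 h.py
python3 -m inch '[{"x":0.01,"y":0,"z":0.03,"yaw":0},{"x":0.01,"y":0,"z":0.03,"yaw":0},{"x":0.01,"y":0,"z":0.03,"yaw":0},{"x":0.01,"y":0,"z":0.03,"yaw":0},{"x":0.01,"y":0,"z":0.03,"yaw":0}]'; python3 h.py
```

```text
time_s: 7.62
tcp_pos: [0.5169, 0.0044, 0.1382]
eef_rot: [179.8, 1.0, -168.7]
contact_force: [0.8, -0.4, 0.1]
gripper_width: 0.0138
t7.62 key in slot x -1.9 y -7.3 mm, tip below top 4.0 mm rpy [ 179.8    1.  -168.7] F slot x,y,z 0.7 -0.5 0.1
time_s: 8.03
tcp_pos: [0.5155, 0.0041, 0.134]
eef_rot: [179.8, 1.0, -168.7]
contact_force: [0.1, 0.3, -0.6]
gripper_width: 0.0143
t8.03 key in slot x -3.3 y -7.2 mm, tip below top 8.2 mm rpy [ 179.8    1.  -168.7] F slot x,y,z 0.2 0.3 -0.6
```

```bash
python3 -m inch '[{"x":-0.04,"y":0,"z":0,"yaw":0},{"x":-0.04,"y":0,"z":0.03,"yaw":0},{"x":-0.02,"y":0,"z":0.03,"yaw":0},{"x":0,"y":0,"z":0.03,"yaw":0}]'; python3 h.py
python3 -m inch '[{"x":-0.01,"y":0,"z":0.03,"yaw":0},{"x":0,"y":0,"z":0.03,"yaw":0},{"x":0,"y":0,"z":0.03,"yaw":0},{"x":0,"y":0,"z":0.03,"yaw":0}]'; python3 h.py
```

```text
time_s: 8.37
tcp_pos: [0.5183, 0.0047, 0.1316]
eef_rot: [179.8, 1.0, -168.7]
contact_force: [0.8, -0.4, -0.0]
gripper_width: 0.0137
t8.37 key in slot x -0.4 y -7.2 mm, tip below top 10.6 mm rpy [ 179.8    1.  -168.7] F slot x,y,z 0.7 -0.5 -0.0
time_s: 8.7
tcp_pos: [0.5187, 0.0048, 0.1282]
eef_rot: [179.8, 1.0, -168.7]
contact_force: [0.4, -0.1, 0.2]
gripper_width: 0.0137
t8.70 key in slot x 0.0 y -7.2 mm, tip below top 14.0 mm rpy [ 179.8    1.  -168.7] F slot x,y,z 0.4 -0.2 0.2
```

```bash
python3 -m inch '[{"x":0,"y":0.03,"z":0.03,"yaw":0},{"x":0,"y":0.04,"z":0.02,"yaw":0},{"x":0,"y":0.04,"z":0.01,"yaw":0}]'; python3 h.py
python3 -m inch '[{"x":0,"y":0.04,"z":0,"yaw":0},{"x":0,"y":0.04,"z":0,"yaw":0},{"x":0,"y":0.04,"z":0,"yaw":0}]'; python3 h.py
python3 -m inch '[{"x":0,"y":0.04,"z":0,"yaw":0},{"x":0,"y":0.04,"z":0,"yaw":0}]'; python3 h.py
```

```text
time_s: 8.95
tcp_pos: [0.5184, 0.0069, 0.1268]
eef_rot: [179.9, 1.0, -168.7]
contact_force: [-0.5, -3.1, 1.3]
gripper_width: 0.0133
t8.95 key in slot x 0.1 y -5.1 mm, tip below top 15.4 mm rpy [ 179.9    1.  -168.7] F slot x,y,z -1.1 -3.0 1.3
time_s: 9.2
tcp_pos: [0.5178, 0.0093, 0.1269]
eef_rot: [179.9, 1.0, -168.7]
contact_force: [1.7, -3.6, -2.0]
gripper_width: 0.0142
t9.20 key in slot x 0.1 y -2.6 mm, tip below top 15.3 mm rpy [ 179.9    1.  -168.7] F slot x,y,z 1.0 -3.9 -2.0
time_s: 9.37
tcp_pos: [0.5174, 0.0113, 0.1268]
eef_rot: [179.9, 1.0, -168.7]
contact_force: [1.8, -3.6, -1.2]
gripper_width: 0.0136
t9.37 key in slot x -0.0 y -0.5 mm, tip below top 15.4 mm rpy [ 179.9    1.  -168.7] F slot x,y,z 1.1 -3.9 -1.2
```

```bash
python3 -m inch '[{"x":0,"y":0.04,"z":0,"yaw":0},{"x":0,"y":0.04,"z":0,"yaw":0},{"x":0,"y":0.04,"z":0,"yaw":0},{"x":0,"y":0.04,"z":0,"yaw":0},{"x":0,"y":0.04,"z":0,"yaw":0}]'; python3 h.py
python3 -m inch '[{"x":0,"y":0.04,"z":0,"yaw":0},{"x":0,"y":0.04,"z":0,"yaw":0},{"x":0,"y":0.04,"z":0,"yaw":0}]'; python3 h.py
```

```text
time_s: 9.78
tcp_pos: [0.5159, 0.0164, 0.1265]
eef_rot: [180.0, 1.0, -168.7]
contact_force: [0.6, -2.5, -1.0]
gripper_width: 0.0138
t9.78 key in slot x -0.5 y 4.8 mm, tip below top 15.7 mm rpy [ 180.     1.  -168.7] F slot x,y,z 0.1 -2.5 -1.0
time_s: 10.03
tcp_pos: [0.5151, 0.0197, 0.1266]
eef_rot: [180.0, 0.9, -168.7]
contact_force: [0.5, -3.2, -0.6]
gripper_width: 0.0139
t10.03 key in slot x -0.6 y 8.2 mm, tip below top 15.6 mm rpy [ 180.     0.9 -168.7] F slot x,y,z -0.1 -3.3 -0.6
```

```bash
python3 -m inch '[{"x":0,"y":0.04,"z":0,"yaw":0},{"x":0,"y":0.04,"z":0,"yaw":0},{"x":0,"y":0.03,"z":0,"yaw":0}]'; python3 h.py
```

```text
time_s: 10.28
tcp_pos: [0.5144, 0.0229, 0.1267]
eef_rot: [180.0, 0.9, -168.7]
contact_force: [0.6, -3.6, -0.9]
gripper_width: 0.0139
t10.28 key in slot x -0.6 y 11.4 mm, tip below top 15.5 mm rpy [ 180.     0.9 -168.7] F slot x,y,z -0.1 -3.6 -0.9
```

```bash
python3 -m inch '[{"x":-0.02,"y":-0.05,"z":0,"yaw":0},{"x":0,"y":-0.02,"z":-0.06,"yaw":0},{"x":0,"y":0,"z":-0.1,"yaw":0},{"x":0,"y":0,"z":-0.1,"yaw":0}]'; python3 h.py
python3 -m inch '[{"x":0,"y":0,"z":-0.1,"yaw":0},{"x":0,"y":0,"z":-0.1,"yaw":0}]';python3 h.py
```

```text
time_s: 10.62
tcp_pos: [0.5151, 0.0226, 0.1331]
eef_rot: [179.8, 1.0, -168.7]
contact_force: [0.3, -0.5, 0.0]
gripper_width: 0.0142
t10.62 key in slot x -0.0 y 11.0 mm, tip below top 9.1 mm rpy [ 179.8    1.  -168.7] F slot x,y,z 0.2 -0.5 0.0
time_s: 10.78
tcp_pos: [0.5151, 0.0229, 0.1388]
eef_rot: [179.8, 1.0, -168.7]
contact_force: [1.0, -0.6, -0.6]
gripper_width: 0.0138
t10.78 key in slot x 0.1 y 11.3 mm, tip below top 3.4 mm rpy [ 179.8    1.  -168.7] F slot x,y,z 0.8 -0.8 -0.6
```

Now I move back in y to about -4, within the slot and above the teeth.

```bash
python3 -m inch '[{"x":0,"y":-0.12,"z":0,"yaw":0},{"x":0,"y":-0.12,"z":-0.02,"yaw":0},{"x":0,"y":-0.12,"z":0,"yaw":0}]'; python3 h.py
python3 -m inch '[{"x":0,"y":-0.1,"z":0,"yaw":0},{"x":0,"y":-0.08,"z":0,"yaw":0}]';python3 h.py
```

```text
time_s: 11.03
tcp_pos: [0.5175, 0.0142, 0.1404]
eef_rot: [179.8, 1.1, -168.7]
contact_force: [-0.2, 0.4, -0.7]
gripper_width: 0.0138
t11.03 key in slot x 0.7 y 2.2 mm, tip below top 1.8 mm rpy [ 179.8    1.1 -168.7] F slot x,y,z -0.1 0.4 -0.7
time_s: 11.2
tcp_pos: [0.5184, 0.0089, 0.1403]
eef_rot: [179.8, 1.1, -168.7]
contact_force: [0.2, -0.4, 0.2]
gripper_width: 0.0137
t11.20 key in slot x 0.5 y -3.1 mm, tip below top 1.9 mm rpy [ 179.8    1.1 -168.7] F slot x,y,z 0.1 -0.4 0.2
```

```bash
python3 -m inch '[{"x":0,"y":-0.05,"z":0.03,"yaw":0},{"x":0,"y":0,"z":0.03,"yaw":0},{"x":0,"y":0,"z":0.03,"yaw":0},{"x":0,"y":0,"z":0.03,"yaw":0},{"x":0,"y":0,"z":0.03,"yaw":0}]'; python3 h.py
python3 -m inch '[{"x":0,"y":0,"z":0.03,"yaw":0},{"x":0,"y":0,"z":0.03,"yaw":0},{"x":0,"y":0,"z":0.03,"yaw":0},{"x":0,"y":0,"z":0.03,"yaw":0},{"x":0,"y":0,"z":0.03,"yaw":0}]';python3 h.py
```

```text
time_s: 11.62
tcp_pos: [0.5186, 0.0066, 0.1358]
eef_rot: [179.8, 1.0, -168.8]
contact_force: [0.3, 0.6, -0.5]
gripper_width: 0.014
t11.62 key in slot x 0.3 y -5.4 mm, tip below top 6.4 mm rpy [ 179.8    1.  -168.8] F slot x,y,z 0.4 0.5 -0.5
time_s: 12.03
tcp_pos: [0.5186, 0.007, 0.1315]
eef_rot: [179.8, 1.0, -168.7]
contact_force: [-0.2, 0.3, -1.1]
gripper_width: 0.0137
t12.03 key in slot x 0.3 y -5.0 mm, tip below top 10.7 mm rpy [ 179.8    1.  -168.7] F slot x,y,z -0.1 0.4 -1.1
```

```bash
python3 -m inch '[{"x":0,"y":0.02,"z":0.03,"yaw":0},{"x":0,"y":0,"z":0.03,"yaw":0},{"x":0,"y":0,"z":0.03,"yaw":0},{"x":0,"y":0,"z":0.03,"yaw":0},{"x":0,"y":0,"z":0.03,"yaw":0}]'; python3 h.py
python3 -m inch '[{"x":0,"y":0.04,"z":0.02,"yaw":0},{"x":0,"y":0.04,"z":0,"yaw":0}]';python3 h.py
```

```text
time_s: 12.45
tcp_pos: [0.5186, 0.0077, 0.1274]
eef_rot: [179.8, 1.0, -168.7]
contact_force: [0.1, 0.3, -1.1]
gripper_width: 0.0139
t12.45 key in slot x 0.5 y -4.3 mm, tip below top 14.8 mm rpy [ 179.8    1.  -168.7] F slot x,y,z 0.1 0.2 -1.1
time_s: 12.62
tcp_pos: [0.5182, 0.0092, 0.1268]
eef_rot: [179.8, 1.0, -168.7]
contact_force: [0.7, -3.2, -0.1]
gripper_width: 0.0138
t12.62 key in slot x 0.4 y -2.7 mm, tip below top 15.4 mm rpy [ 179.8    1.  -168.7] F slot x,y,z 0.0 -3.2 -0.1
```

```bash
python3 -m inch '[{"x":0,"y":0.03,"z":0,"yaw":0},{"x":0,"y":0.03,"z":0,"yaw":0}]'; python3 h.py
python3 -m inch '[{"x":0,"y":0.03,"z":0,"yaw":0},{"x":0,"y":0.03,"z":0,"yaw":0}]'; python3 h.py
python3 -m inch '[{"x":0,"y":0.03,"z":0,"yaw":0},{"x":0,"y":0.03,"z":0,"yaw":0}]'; python3 h.py
```

```text
time_s: 12.78
tcp_pos: [0.518, 0.0102, 0.1268]
eef_rot: [179.9, 1.0, -168.7]
contact_force: [1.0, -3.4, -2.0]
gripper_width: 0.0137
t12.78 key in slot x 0.4 y -1.8 mm, tip below top 15.4 mm rpy [ 179.9    1.  -168.7] F slot x,y,z 0.3 -3.5 -2.0
time_s: 12.95
tcp_pos: [0.5177, 0.0114, 0.1267]
eef_rot: [179.9, 1.0, -168.7]
contact_force: [2.1, -3.3, -1.2]
gripper_width: 0.0143
t12.95 key in slot x 0.3 y -0.5 mm, tip below top 15.5 mm rpy [ 179.9    1.  -168.7] F slot x,y,z 1.4 -3.6 -1.2
time_s: 13.12
tcp_pos: [0.5173, 0.0128, 0.1267]
eef_rot: [179.9, 1.0, -168.7]
contact_force: [0.1, -3.3, -2.1]
gripper_width: 0.0139
t13.12 key in slot x 0.2 y 0.9 mm, tip below top 15.5 mm rpy [ 179.9    1.  -168.7] F slot x,y,z -0.5 -3.3 -2.1
```

```bash
python3 -m inch '[{"x":0,"y":0.03,"z":0,"yaw":0},{"x":0,"y":0.03,"z":0,"yaw":0}]'; python3 h.py
python3 -m inch '[{"x":0,"y":0.03,"z":0,"yaw":0},{"x":0,"y":0.03,"z":0,"yaw":0}]'; python3 h.py
python3 -m inch '[{"x":0,"y":0.03,"z":0,"yaw":0},{"x":0,"y":0.03,"z":0,"yaw":0}]'; python3 h.py
```

```text
time_s: 13.28
tcp_pos: [0.5168, 0.0142, 0.1266]
eef_rot: [179.9, 1.0, -168.7]
contact_force: [0.7, -3.8, -1.4]
gripper_width: 0.0144
t13.28 key in slot x 0.0 y 2.4 mm, tip below top 15.6 mm rpy [ 179.9    1.  -168.7] F slot x,y,z -0.1 -3.9 -1.4
time_s: 13.45
tcp_pos: [0.5164, 0.0158, 0.1266]
eef_rot: [180.0, 0.9, -168.7]
contact_force: [1.8, -3.8, -0.5]
gripper_width: 0.0138
t13.45 key in slot x -0.1 y 4.1 mm, tip below top 15.6 mm rpy [ 180.     0.9 -168.7] F slot x,y,z 1.0 -4.1 -0.5
time_s: 13.62
tcp_pos: [0.516, 0.017, 0.1268]
eef_rot: [180.0, 0.9, -168.7]
contact_force: [1.9, -8.4, -0.1]
gripper_width: 0.0136
t13.62 key in slot x -0.2 y 5.3 mm, tip below top 15.4 mm rpy [ 180.     0.9 -168.7] F slot x,y,z 0.2 -8.6 -0.1
```

```bash
python3 -m inch '[{"x":0,"y":0.03,"z":0,"yaw":0},{"x":0,"y":0.03,"z":0,"yaw":0}]'; python3 h.py
```

```text
time_s: 13.78
tcp_pos: [0.5159, 0.0173, 0.1271]
eef_rot: [-179.9, 0.9, -168.7]
contact_force: [2.6, -7.8, -1.8]
gripper_width: 0.0141
t13.78 key in slot x -0.3 y 5.6 mm, tip below top 15.1 mm rpy [-179.9    0.9 -168.7] F slot x,y,z 1.0 -8.2 -1.8
```

```bash
python3 -m inch '[{"x":0,"y":0.03,"z":0,"yaw":0},{"x":0,"y":0.03,"z":0,"yaw":0}]'; python3 h.py
python3 -m inch '[{"x":0,"y":-0.05,"z":0,"yaw":0},{"x":0,"y":-0.02,"z":-0.06,"yaw":0},{"x":0,"y":0,"z":-0.1,"yaw":0},{"x":0,"y":0,"z":-0.1,"yaw":0},{"x":0,"y":0,"z":-0.1,"yaw":0}]'; python3 h.py
```

```text
time_s: 13.95
tcp_pos: [0.5157, 0.0174, 0.1273]
eef_rot: [-179.7, 0.9, -168.6]
contact_force: [2.1, -8.7, -0.6]
gripper_width: 0.0137
t13.95 key in slot x -0.5 y 5.8 mm, tip below top 14.9 mm rpy [-179.7    0.9 -168.6] F slot x,y,z 0.4 -8.9 -0.6
time_s: 14.37
tcp_pos: [0.5157, 0.0173, 0.1367]
eef_rot: [-179.9, 0.9, -168.7]
contact_force: [-0.3, 0.6, -0.9]
gripper_width: 0.0137
t14.37 key in slot x -0.5 y 5.7 mm, tip below top 5.5 mm rpy [-179.9    0.9 -168.7] F slot x,y,z -0.2 0.7 -0.9
```

```bash
python3 -m inch '[{"x":0,"y":0,"z":-0.3,"yaw":0},{"x":0,"y":0,"z":-0.6,"yaw":0},{"x":0,"y":0,"z":-0.8,"yaw":0},{"x":0,"y":0,"z":-0.8,"yaw":0},{"x":0,"y":0,"z":-0.5,"yaw":0}]'
python3 -m inch '[{"x":0.42,"y":-0.96,"z":0,"yaw":0},{"x":0.42,"y":-0.96,"z":0,"yaw":0},{"x":0.42,"y":-0.96,"z":0,"yaw":0},{"x":0.42,"y":-0.96,"z":0,"yaw":0},{"x":0.42,"y":-0.96,"z":0,"yaw":0}]'
python3 -m inch '[{"x":0.42,"y":-0.96,"z":0,"yaw":0},{"x":0.42,"y":-0.96,"z":0,"yaw":0},{"x":0,"y":0,"z":0,"yaw":0.5},{"x":0,"y":0,"z":0,"yaw":0},{"x":0,"y":0,"z":0,"yaw":0}]'
python3 - <<'E'
from h import *
import pickle
s=r.get_state();print(s['tcp_pos'],s['eef_rot'],s['contact_force'])
i=r.camera_info("wrist");a,d=r.capture("wrist");pickle.dump((a,d,i,s),open('pics/w3.pkl','wb'))
b,e=r.capture("top");sc,_=r.capture("scene")
o=np.zeros((600,800,3),np.uint8)
o[:300,:400]=cv2.resize(a,(400,300),interpolation=cv2.INTER_AREA)
o[:300,400:800]=cv2.resize(b[140:260,270:430],(400,300),interpolation=cv2.INTER_CUBIC)
o[300:,:400]=cv2.resize(sc[210:330,270:430],(400,300),interpolation=cv2.INTER_CUBIC)
o[300:,400:]=cv2.resize(sc[170:290,170:330],(400,300),interpolation=cv2.INTER_CUBIC)
cv2.imwrite('pics/chk.png',o[:,:,::-1])
E
```

```text
time_s: 14.78
tcp_pos: [0.5128, 0.0176, 0.2146]
eef_rot: [-179.9, 0.6, -168.6]
contact_force: [1.2, 0.4, -0.9]
gripper_width: 0.0141
time_s: 15.2
tcp_pos: [0.4885, -0.1095, 0.2228]
eef_rot: [-179.9, 1.4, -168.1]
contact_force: [0.0, 1.1, -1.2]
gripper_width: 0.0139
time_s: 15.62
tcp_pos: [0.4758, -0.1669, 0.2263]
eef_rot: [-180.0, 1.6, -170.4]
contact_force: [-0.3, 0.7, -0.2]
gripper_width: 0.0138
[ 0.47577831 -0.16692792  0.2262939 ] [-179.97419217    1.62332523 -170.38529363] [-0.28534441  0.65489568 -0.21618505]
```

View pics/chk.png

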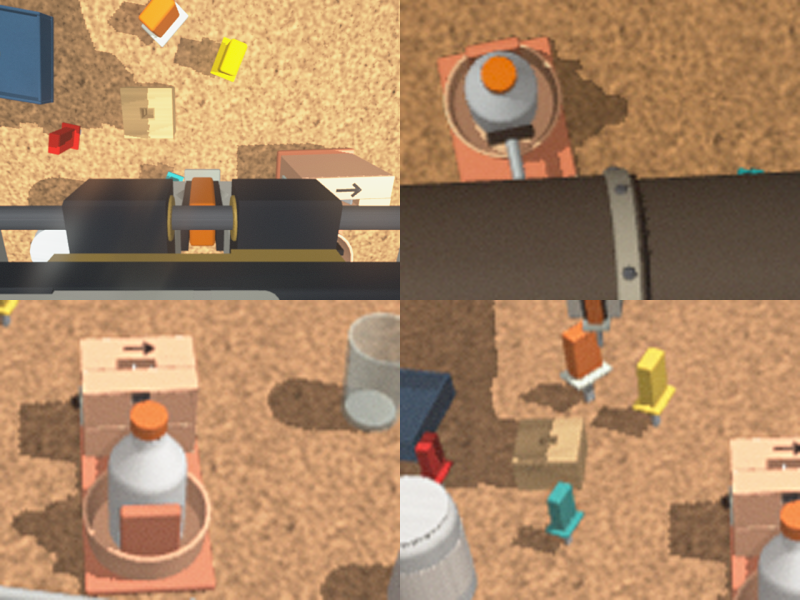

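```bash
python3 - <<'E'
from h import *
import pickle
a,d,i,s=pickle.load(open('pics/w3.pkl','rb'))
z=np.load('pics/0.npz');b0=z['b'];b1,_=r.capture("top")
for b in(b0,b1):
    g=b.max(2).astype(int)[180:207,292:335];m=(g<70)
    # drop shadow
    n,l,st,ce=cv2.connectedComponentsWithStats(m.astype(np.uint8));k=1+np.argmax(st[1:,4]);p=ce[k]+[292,180]
    v=on_z("top",p,.075)[:2]-SL;print("jaw",p.round(2),st[k],(v@UX*1e3-75).round(2),(v@UY*1e3).round(2))
c=a[140:225,180:285];cv2.imwrite('pics/hole.png',cv2.resize(c[:,:,::-1],None,fx=7,fy=7,interpolation=cv2.INTER_CUBIC))
E
```

```text
jaw [314.51 195.11] [14 12 18  8 79] 6.86 -1.23
jaw [314.25 193.03] [14 10 17  7 73] 11.68 -1.59
```

View pics/hole.png

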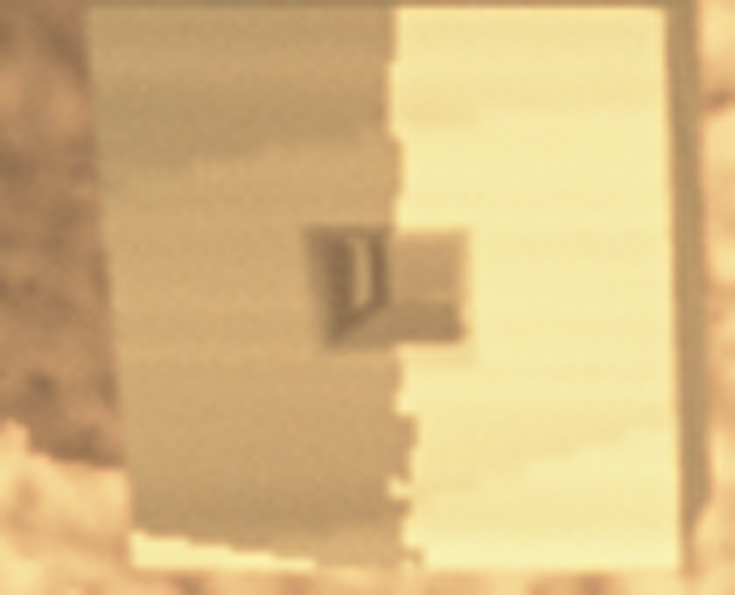

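The jaw moved 4.8 mm, consistent with about 1.85 teeth and the firm stop. The hole is in the crop at (306..467, 230..350).

```bash
python3 - <<'E'
from h import *
import pickle
a,d,i,s=pickle.load(open('pics/w3.pkl','rb'))
f=lambda p:on_z("wrist",(180+(p[0]+.5)/7-.5,140+(p[1]+.5)/7-.5),.04,i)
for P in([(306,230),(467,230),(466,342),(325,350)],[(88,8),(665,5),(683,567),(130,567)]):
    Q=np.array([f(p) for p in P]);print(Q.mean(0),[(np.degrees(np.arctan2(*(Q[(k+1)%4]-Q[k])[1::-1])).round(1),np.linalg.norm(Q[(k+1)%4]-Q[k]).round(4)) for k in range(4)])
s=r.get_state();print(s['tcp_pos'],s['eef_rot'])
E
```

```text
[ 0.45890518 -0.23936691  0.04      ] [(np.float64(99.6), np.float64(0.0182)), (np.float64(5.9), np.float64(0.0128)), (np.float64(-77.2), np.float64(0.0162)), (np.float64(-165.4), np.float64(0.0137))]
[ 0.45961715 -0.2391852   0.04      ] [(np.float64(99.9), np.float64(0.0638)), (np.float64(9.5), np.float64(0.0639)), (np.float64(-80.4), np.float64(0.0647)), (np.float64(-171.4), np.float64(0.0636))]
[ 0.4760864  -0.16599463  0.22587286] [-179.97813773    1.60302522 -170.29531189]
```

```bash
python3 -m inch '[{"x":0.37,"y":-0.93,"z":0,"yaw":0},{"x":0.37,"y":-0.93,"z":0,"yaw":0},{"x":0.37,"y":-0.93,"z":0.3,"yaw":0.1},{"x":0,"y":0,"z":0.6,"yaw":0},{"x":0,"y":0,"z":0.8,"yaw":0}]'
python3 -m inch '[{"x":0,"y":0,"z":0.8,"yaw":0},{"x":0,"y":0,"z":0.8,"yaw":0},{"x":0,"y":0,"z":0.6,"yaw":0},{"x":0,"y":0,"z":0,"yaw":0},{"x":0,"y":0,"z":0,"yaw":0}]'
python3 - <<'E'
from h import *
s=r.get_state();print(s['tcp_pos'],s['eef_rot'],s['contact_force'])
E
```

```text
time_s: 16.23
tcp_pos: [0.4661, -0.239, 0.1861]
eef_rot: [-179.8, 2.1, -170.0]
contact_force: [0.5, 0.2, -1.0]
gripper_width: 0.0137
time_s: 16.65
tcp_pos: [0.4676, -0.2365, 0.1256]
eef_rot: [-179.9, 1.8, -169.7]
contact_force: [0.5, -0.1, -0.9]
gripper_width: 0.0139
[ 0.46756805 -0.23647664  0.12562736] [-179.89578301    1.79474685 -169.73472913] [ 0.4662765  -0.12253366 -0.87804686]
```

```bash
python3 -m inch '[{"x":0.2,"y":-0.07,"z":0.2,"yaw":0.25},{"x":0.09,"y":0,"z":0.4,"yaw":0},{"x":0,"y":0,"z":0.4,"yaw":0},{"x":0,"y":0,"z":0,"yaw":0}]'
python3 - <<'E'
from h import *
s=r.get_state();print(s['tcp_pos'],s['eef_rot'],s['contact_force'])
E
```

```text
time_s: 16.98
tcp_pos: [0.4632, -0.239, 0.1013]
eef_rot: [-179.8, 2.1, -170.7]
contact_force: [-0.9, -0.3, -0.8]
gripper_width: 0.014
[ 0.46319058 -0.2389993   0.10128025] [-179.83729164    2.05703687 -170.69399775] [-0.866575   -0.3328653  -0.81732555]
```

```bash
python3 -m inch '[{"x":0.1,"y":-0.01,"z":0.2,"yaw":0},{"x":0.03,"y":0,"z":0.15,"yaw":0},{"x":0.02,"y":0,"z":0.05,"yaw":0}]'
python3 - <<'E'
from h import *
s=r.get_state();print(s['tcp_pos'],s['eef_rot'],s['contact_force'])
a,d=r.capture("wrist");b,e=r.capture("scene")
o=np.zeros((560,800,3),np.uint8);o[:,:400]=cv2.resize(a[200:410,245:395],(400,560));o[:,400:]=cv2.resize(b[180:264,200:260],(400,560),interpolation=cv2.INTER_CUBIC)
cv2.imwrite('pics/ins.png',o[:,:,::-1])
E
```

```text
time_s: 17.23
tcp_pos: [0.46, -0.2401, 0.0907]
eef_rot: [-179.8, 2.1, -170.7]
contact_force: [0.4, -0.2, -1.0]
gripper_width: 0.0139
[ 0.46000216 -0.24008149  0.09070217] [-179.80764634    2.10955466 -170.68001645] [ 0.41155286 -0.17345862 -0.96619776]
```

View pics/ins.png

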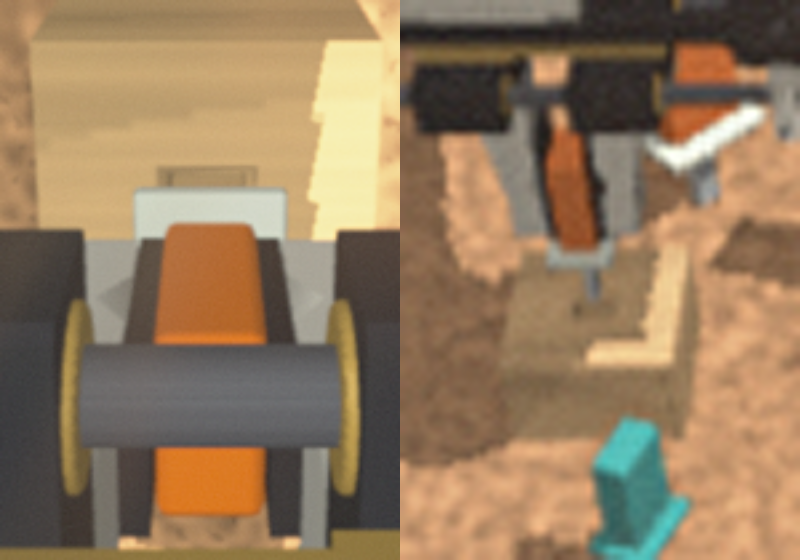

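The wrist half shows the guard centred on the hole column (211 against 208). In the scene half the blade tip is at about (595,297), close by the hole at (580,310). I'm checking by projection.

```bash
python3 - <<'E'
from h import *
t=np.radians(9.5);u=np.array([np.cos(t),np.sin(t),0]);v=np.array([-u[1],u[0],0])
c=lambda X:((proj("scene",X)-[200,180])*[400/60,560/84]).round(0)
m=np.array([.4594,-.2393,.04])
print("mouth",c(m),[c(m+a*.006*u+b*.0075*v) for a,b in((1,1),(1,-1),(-1,-1),(-1,1))])
print("tip exp",c(np.array([.4594,-.2393,.0465])), c(np.array([.4594,-.2323,.0465])),"guard",c(np.array([.4594,-.24,.074])))
print("stand top corners",[c(m+a*.032*u+b*.032*v) for a,b in((1,1),(1,-1),(-1,-1),(-1,1))])
E
```

```text
mouth [201. 303.] [array([220., 313.]), array([179., 314.]), array([184., 292.]), array([223., 292.])]
tip exp [199. 290.] [217. 292.] guard [187. 235.]
stand top corners [array([277., 361.]), array([104., 362.]), array([128., 247.]), array([295., 245.])]
```

```bash
python3 -m inch '[{"x":-0.03,"y":0.02,"z":0.06,"yaw":0},{"x":0,"y":0,"z":0.06,"yaw":0},{"x":0,"y":0,"z":0.06,"yaw":0},{"x":0,"y":0,"z":0.06,"yaw":0}]'
python3 -m inch '[{"x":0,"y":0,"z":0.06,"yaw":0},{"x":0,"y":0,"z":0.06,"yaw":0}]'
```

```text
time_s: 17.67
tcp_pos: [0.4619, -0.2396, 0.0855]
eef_rot: [-179.8, 2.2, -170.7]
contact_force: [0.4, 0.5, -1.1]
gripper_width: 0.0137
time_s: 17.83
tcp_pos: [0.4624, -0.2397, 0.083]
eef_rot: [-179.7, 2.2, -170.6]
contact_force: [-5.3, 3.4, 18.5]
gripper_width: 0.0137
```

```bash
python3 -m inch '[{"x":0,"y":0,"z":-0.12,"yaw":0},{"x":0.08,"y":0.02,"z":0,"yaw":0},{"x":0,"y":0,"z":0,"yaw":0}]'
python3 -m inch '[{"x":0.05,"y":0,"z":0.06,"yaw":0},{"x":0.03,"y":0,"z":0.06,"yaw":0},{"x":0.02,"y":0,"z":0.04,"yaw":0}]'
```

```text
time_s: 18.08
tcp_pos: [0.4602, -0.2396, 0.0861]
eef_rot: [-179.7, 2.2, -170.6]
contact_force: [0.1, -0.4, -1.8]
gripper_width: 0.0139
time_s: 18.33
tcp_pos: [0.4577, -0.24, 0.0816]
eef_rot: [-179.7, 2.3, -170.6]
contact_force: [-0.0, -0.6, -1.1]
gripper_width: 0.0138
```

```bash
python3 -m inch '[{"x":0,"y":0,"z":0.05,"yaw":0},{"x":0.01,"y":0,"z":0.05,"yaw":0},{"x":0.01,"y":0,"z":0.05,"yaw":0}]'
python3 -m inch '[{"x":0.01,"y":0,"z":0.05,"yaw":0},{"x":0.01,"y":0,"z":0.05,"yaw":0},{"x":0.01,"y":0,"z":0.05,"yaw":0}]'
```

```text
time_s: 18.58
tcp_pos: [0.4569, -0.24, 0.0771]
eef_rot: [-179.7, 2.2, -170.6]
contact_force: [-0.8, -0.1, -0.9]
gripper_width: 0.0139
time_s: 18.83
tcp_pos: [0.457, -0.2402, 0.0729]
eef_rot: [-179.7, 2.3, -170.6]
contact_force: [0.5, -0.4, 0.0]
gripper_width: 0.0141
```

```bash
python3 -m inch '[{"x":0,"y":0,"z":0.06,"yaw":0},{"x":0,"y":0,"z":0.06,"yaw":0},{"x":0,"y":0,"z":0.06,"yaw":0},{"x":0,"y":0,"z":0.06,"yaw":0}]'
python3 -m inch '[{"x":0,"y":0,"z":0.05,"yaw":0},{"x":0,"y":0,"z":0.05,"yaw":0},{"x":0,"y":0,"z":0.05,"yaw":0}]'
```

```text
time_s: 19.17
tcp_pos: [0.4572, -0.2402, 0.0663]
eef_rot: [-179.7, 2.3, -170.6]
contact_force: [0.4, 0.5, -1.2]
gripper_width: 0.0142
time_s: 19.42
tcp_pos: [0.4573, -0.2402, 0.062]
eef_rot: [-179.7, 2.3, -170.6]
contact_force: [-0.1, 0.4, -0.7]
gripper_width: 0.0138
```

```bash
python3 -m inch '[{"x":0,"y":0,"z":0.05,"yaw":0},{"x":0,"y":0,"z":0.05,"yaw":0},{"x":0,"y":0,"z":0.04,"yaw":0}]'
```

```text
time_s: 19.67
tcp_pos: [0.4576, -0.2402, 0.0584]
eef_rot: [-179.7, 2.3, -170.6]
contact_force: [-4.8, 4.9, 19.4]
gripper_width: 0.0141
```

```bash
python3 -m inch '[{"x":0,"y":0,"z":0,"yaw":0},{"x":0,"y":0,"z":0,"yaw":0},{"x":0,"y":0,"z":0,"yaw":0},{"x":0,"y":0,"z":0,"yaw":0},{"x":0,"y":0,"z":0,"yaw":0}]' 0.3
python3 -m inch '[{"x":0,"y":0,"z":0,"yaw":0},{"x":0,"y":0,"z":0,"yaw":0},{"x":0,"y":0,"z":0,"yaw":0}]'
```

```text
time_s: 20.08
tcp_pos: [0.4575, -0.2403, 0.0585]
eef_rot: [-179.7, 2.3, -170.6]
contact_force: [-0.3, -0.4, 0.2]
gripper_width: 0.0418
time_s: 20.33
tcp_pos: [0.4575, -0.2403, 0.0584]
eef_rot: [-179.7, 2.3, -170.6]
contact_force: [0.3, -0.5, -0.4]
gripper_width: 0.0558
```

Now I go up and back towards -y, clear of the views.

```bash
python3 -m inch '[{"x":0,"y":0,"z":-0.3,"yaw":0},{"x":0,"y":0,"z":-0.8,"yaw":0},{"x":0,"y":0,"z":-1,"yaw":0},{"x":0,"y":0,"z":-1,"yaw":0},{"x":0,"y":0,"z":-1,"yaw":0}]'
python3 -m inch '[{"x":0,"y":0,"z":-1,"yaw":0},{"x":0.6,"y":-1,"z":0,"yaw":0},{"x":0.6,"y":-1,"z":0,"yaw":0},{"x":0.6,"y":-1,"z":0,"yaw":0},{"x":0.6,"y":-1,"z":0,"yaw":0}]'
python3 -m inch '[{"x":0.6,"y":-1,"z":0,"yaw":0},{"x":0.6,"y":-1,"z":0,"yaw":0},{"x":0,"y":0,"z":0,"yaw":0},{"x":0,"y":0,"z":0,"yaw":0}]'
python3 - <<'E'
from h import *
z=np.load('pics/0.npz');b0=z['b'];b1,e1=r.capture("top");sc,_=r.capture("scene")
for b in(b0,b1):
    m=(b.max(2).astype(int)[180:207,292:335]<70)
    n,l,st_,ce=cv2.connectedComponentsWithStats(m.astype(np.uint8));k=1+np.argmax(st_[1:,4]);p=ce[k]+[292,180]
    v=on_z("top",p,.075)[:2]-SL;print("jaw",st_[k],(v@UX*1e3-75).round(2))
    h=cv2.cvtColor(b,cv2.COLOR_RGB2HSV);o=(h[...,0]<15)&(h[...,1]>170)&(h[...,2]>120)
    for n,(x0,x1,y0,y1) in dict(cap=(300,320,160,180),key=(420,445,245,268)).items():
        ys,xs=np.nonzero(o[y0:y1,x0:x1]);print(n,(xs.mean()+x0).round(2),(ys.mean()+y0).round(2),len(xs))
o=np.zeros((560,800,3),np.uint8);o[:,:400]=cv2.resize(b1[140:280,360:460],(400,560),interpolation=cv2.INTER_CUBIC);o[:,400:]=cv2.resize(sc[170:282,200:280],(400,560),interpolation=cv2.INTER_CUBIC)
cv2.imwrite('pics/fin.png',o[:,:,::-1])
E
```

```text
time_s: 20.75
tcp_pos: [0.4492, -0.2397, 0.1604]
eef_rot: [-180.0, 1.6, -170.7]
contact_force: [0.9, -0.2, -0.7]
gripper_width: 0.0567
time_s: 21.17
tcp_pos: [0.4097, -0.3493, 0.1974]
eef_rot: [-179.5, 2.5, -170.1]
contact_force: [0.2, 0.6, 0.1]
gripper_width: 0.0568
time_s: 21.5
tcp_pos: [0.3851, -0.4104, 0.1996]
eef_rot: [-179.4, 2.5, -170.3]
contact_force: [-0.3, 0.8, -0.1]
gripper_width: 0.0571
jaw [14 12 18  8 79] 6.86
cap 309.16 168.97 129
key 432.61 255.57 61
jaw [14 10 17  7 74] 11.62
cap 309.19 169.23 141
key 430.97 256.26 77
```

View pics/fin.png

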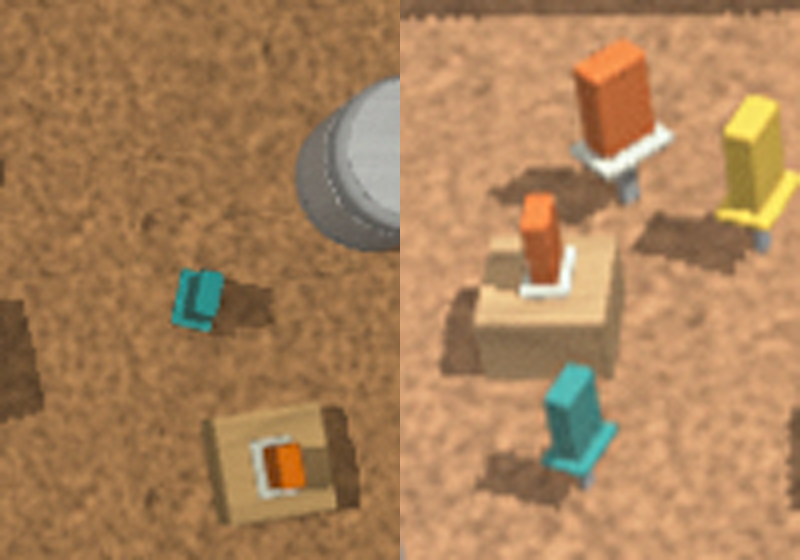

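```bash
python3 -c "
from plant import r
print(r.close_job(),r.get_state()['time_s'])"
```

```text
the job is handed in; nothing more can be done
the job is handed in; nothing more can be done
```

I took the orange key from its stand and turned the star wheel in two strokes, about 1.85 teeth. I stopped at the firm stop, where the push rose from 4 to about 9 N and the blade stalled. The key is back in its stand, and I handed the job in at about 21.5 s of the 64 s allowed.

**Last checks:**
- **Jaw:** it moved about 4.8 mm, and the final picture still shows it there. That agrees with the turns of the wheel, though I did not measure its gap to the bottle directly.
- **Bottle:** the cap moved less than 0.3 px in the top view.
- **Key:** it looks upright with the guard flat on the stand. Its colour centroid sits about 1.8 px (3–4 mm) from where it started, within the hole's play and the 8 mm limit. Part of that shift may be the changed shading.
- **Bystanders:** nothing in the close views looked moved, and I saw no sign of contact. I did not measure them one by one.

**What went wrong on the way:** on the first try at putting the key back, the blade landed on the stand's rim at about 18 N. I lifted it, shifted it about 4 mm and it went in freely. It then pressed on the stand with about 19 N as it came home.

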